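# Start and run home the clamp screw of a dry-block heater

## Robot

A 6-joint arm with a two-finger parallel gripper is mounted at the origin on the work surface. World frame = base frame: x ahead of the robot, y to its left, z up, the work surface at z = 0. Lengths are in m, angles in rad, forces in N, time in s.
With the tool pointing down it reaches from about 0.35 to 0.925 m from the base axis. Payload 6.4 kg.
Tool frame: the origin (TCP) lies between the finger pads; the fingertips stand robot.nose_length ahead of it and the grasp point (between the pads) lies 3 mm ahead of it (robot.nose_length is the distance from the TCP to the fingertips, in m); x points along the fingers, y is the direction in which the jaws open and shut, and the axes are right-handed (so a half turn about x gives the same grasp; the last joint's range is limited). The gripper opens to 94 mm and grips with 3 to 60 N. Pads are 16 mm wide; open, the fingers measure 119 mm over their backs; the gripper's body (75 mm by 177 mm) begins 78 mm behind the grasp point.
Start: joints at [-1.389, 0.245, 1.558, -0, 1.339, -0.174], TCP at [0.226, -0.609, 0.227] pointing down, gripper open.
Joint ranges: [-3.13, 3.13], [-1.02, 2.26], [0.13, 2.54], [-0.95, 4.09], [0.21, 2.88], [-2.74, 2.74]. Speed limits (rad/s): [2.57, 2.57, 3.14, 3.14, 3.14, 3.14].

## Interface

Orientations are given as a 3x3 rotation matrix whose columns are the frame's x, y, z axes.
In Python, from bench import robot gives the robot as it stands.
- The arm moves only by the shell command python3 -m handwheel 'ROWS' [OPENING] [FORCE]. ROWS is JSON, a list of rows, each an object of numbers: "tx", "ty", "tz": the shift along the tool's x, y, z in m; "rx", "ry", "rz": the turn, a rotation vector about the tool's x, y, z in rad. A call has 1 to 12 rows; each row is the pose to reach, as a shift and turn from the pose commanded when the call began, along the tool's axes at that moment; what a row does not reach only later rows make up. A row lasts 1/8 s, in which the tool goes at most 62.5 mm and 10.7 degrees, less where a joint would pass 70% of its speed; a pose out of reach is approached as far as the arm can. A call with a gripper value outside its range is refused whole. OPENING is the closure, from 0 (fully open) to 1 (shut), set as the call begins (- or left out, the last holds). The fingers move at their own pace and stop on an object; FORCE is the grip in N (left out, the last holds). Time passes only in rows, so rows that repeat a pose let the fingers close. It gives the time, the measured TCP pose, the force and the opening at its end, in the units of the state.
- robot.sense(): the state, without advancing time (a new reading comes with each control period).
- robot.capture(name): name is "scene" or "top" or "wrist"; returns (picture, depth): 400x640x3 uint8, blue, green, red; 400x640 float32, m along the optical axis (not along the pixel's ray), 0 where there is no reading.
- robot.get_calibration(name): a dict with "intrinsics" (3x3 intrinsics, pixels), "T" (4x4, takes a point from camera to world coordinates); the wrist camera has in their place "mount" (4x4, takes a point from camera to tool coordinates, whose origin is the TCP and whose axes are the tool frame's). Camera axes: x right, y down, z forward; pixel columns grow to the right and rows downward; lengths in m; the calibration is good to about 2 mm. A picture is of the moment at which its call begins: read the wrist's pose just before it. get_calibration takes no time and is no camera call.
- robot.close_job(): hands the job in, once; it reports no verdict.
The state is a dict: "time": time; "joint_pos": joint angles; "joint_velocities": joint speeds; "effort": joint torques, N m; "position": TCP position; "ee_rot": TCP orientation; "force": force on the tool from outside, world axes, zero at the start; "wrist_torque": the same for the moment, N m; "opening": finger opening in m.
Only numpy, scipy, OpenCV 4.12 (cv2) and the standard library are available. Lean on these libraries where they do the work, as an engineer would, in place of code of your own. Each camera call takes 0.05 s, during which the arm holds its last target. There are 200 camera calls.

## Task

Take the knurled clamp screw out of the yellow rack, lower it into the deep well in the middle of the heater's metal block, feel for the start of the thread and screw it in clockwise until its collar sits flush on the block. Do it gently: do not lean on the screw or force it round where it has not started, and leave the tubes, the bottle and the jar as they are.

Things in the scene. Friction and masses are not known exactly. Their poses are not given: they have to be found in the camera images.
- screw_head (a point): Centre, on the axis, of the knurled head (upright cylinder, diameter 28, height 44) of the steel clamp screw, which starts upright in one of the rack's three places (capped tubes in the others). Under the head is a collar of diameter 42, 4 thick, its underside 26 below this point. z points up along the screw, x along its lugs. About 160 g. A light grip (20 N) slips if it jams.
- screw_collar (a point): Same screw: centre of the underside of its collar. Below it a stem of diameter 13 reaches down 78 to a small cone.
- screw_lugs (a point): Same screw: point on the axis 70 below the collar, at the lower faces of the two opposite lugs (5 wide, 4 high, reaching out to radius 11.5, sloped like the thread).
- well_mouth (a point): Centre of the well's mouth in the block's top face, 100 above the table; z up. Round well, diameter 26, countersunk to 36 at the mouth. The aluminium block is 110 x 110 with small tube holes along its edge; it stands 14 above the fixed white heater housing, 240 x 250. Home = collar on this face.
- well_bottom (a point): On the well's axis 55 below its mouth: flat top of a fixed brass threaded insert (hole 16.5). Two opposite straight gaps, each 10 wide with chamfered edges, let the lugs drop in. Their angle about the axis is hidden, not that of this frame, and differs each time: feel for it. Turning with the lugs pressed on the flat top, the collar stays 15 to 16 above the block until they come over the gaps.
- thread_start (a point): On the well's axis 65 below its mouth: groove floor in the gaps. Lugs within about 10 degrees of a gap's middle drop here by 10, the collar then 4 to 6 above the block. Anticlockwise meets a stop; clockwise (from above) it sinks 18 per turn, home after about 100 degrees. Let it sink as it turns; if it binds higher up (over 0.15 N m), back off and press lightly again. Stiff; friction about 0.6.
- rack: Fixed yellow plastic rack, 235 long (its x axis), 75 wide (y) and 88 high, origin under its centre. Three square places of 34 x 34 in a row along x, 75 apart (at -75, 0 and +75). The screw hangs by its collar on the rack's top, so its head is the part above it.
- tube_a_mid (a point): Bystander: capped tube of diameter 27, blue cap of diameter 33, 120 high, standing in the rack; the point lies on its axis 60 above its foot.
- tube_b_mid (a point): Bystander: second tube, the same.
- bottle: Bystander: glass bottle with a blue cap, diameter 72, height 150, on the table beyond the work; origin at the centre of its underside.
- jar: Bystander: squat jar with a grey cap, diameter 64, height 70, on the table to the left; origin at the centre of its underside.
Not all that is in view belongs to the job. Leave any orange look-alike of the part that bears screw_head alone.

How it is judged:
On the way, in this order (a step that is already met when the one before it is completed fails the run):
1. the screw is in the well, its lugs at least 20 mm below the mouth (horizontal distance between screw_collar and well_mouth below 0.012 m and z of screw_collar in the frame of well_mouth below 0.05 m).
2. the screw has dropped into the start of the thread, upright and with its collar still 2 to 8 mm above the block (z of screw_collar in the frame of well_mouth between 0.002 and 0.008 m and angle between screw_collar's own z axis and vertical below 0.12 rad), for 0.1 s.
At the end, for the whole second after the job is handed in: The screw is screwed down into the insert with its collar flush on the block (underside within 1.2 mm of the face), on the well's axis within 4 mm, upright within 3 degrees, at rest and let go (z of screw_collar in the frame of well_mouth below 0.0012 m and horizontal distance between screw_collar and well_mouth below 0.004 m and angle between screw_collar's own z axis and vertical below 0.05 rad and linear speed of screw below 0.01 m/s and contact force between screw and the fingers below 0.1 N); the robot touches nothing.
It fails at once if the screw is forced before it is home: more than 40 N between the screw and the heater or its insert while the collar is still over 1.5 mm above the block (thread crossed or damaged) (contact force between screw and heater above 40 N and z of screw_collar in the frame of well_mouth above 0.0015 m).
It fails at once if a tube is pulled, pushed or tipped: moved more than 20 mm (distance of any of tube_a_mid, tube_b_mid from where it was at the start of the episode above 0.02 m).
It fails at once if the bottle or the jar is moved more than 20 mm (distance of any of bottle, jar from where it was at the start of the episode above 0.02 m).
It also fails if it takes over 72 s, if anything falls off the work surface, if the arm or the gripper's body presses on something with over 40 N, if the wrist force passes 120 N, or if a joint passes its speed limit or range.

## Working session

There is one attempt and no reset: what is moved stays moved. The work goes in short steps, Python scripts to look and compute and a shell command to move; the robot and the scene stay as the last step left them, time stands still between calls to the robot, and variables do not carry over. Pictures are saved under pics/ and viewed, about 8 in all and at most 12, crops included, and the job is handed in when it is done.

```bash
ls; mkdir -p pics
cat > h.py <<'E'
import numpy as np, cv2
from bench import robot
def cam(n):
    s=robot.sense(); p,d=robot.capture(n); c=robot.get_calibration(n)
    K=np.array(c["intrinsics"])
    if "T" in c: T=np.array(c["T"])
    else:
        W=np.eye(4); W[:3,:3]=s["ee_rot"]; W[:3,3]=s["position"]; T=W@np.array(c["mount"])
    return p,d,K,T
def ray(K,T,u,v,z):
    r=T[:3,:3]@np.linalg.inv(K)@[u,v,1]; o=T[:3,3]
    return o+r*(z-o[2])/r[2]
def pts(d,K,T):
    v,u=np.indices(d.shape); P=np.stack([(u-K[0,2])/K[0,0]*d,(v-K[1,2])/K[1,1]*d,d],-1)
    return P@T[:3,:3].T+T[:3,3]
def proj(K,T,p):
    q=T[:3,:3].T@(np.array(p)-T[:3,3]); q=K@q; return q[:2]/q[2]
E
python3 - <<'E'
from h import *
for n in("scene","top"):
    p,d,K,T=cam(n); cv2.imwrite(f"pics/{n}0.png",p); np.savez(f"{n}0",p=p,d=d,K=K,T=T); print(n,T.round(3),K.round(1))
s=robot.sense();print(s,robot.nose_length)
E
```

```text
pics
scene [[-0.586  0.513 -0.627  1.069]
 [ 0.81   0.35  -0.471  0.533]
 [-0.022 -0.784 -0.62   0.578]
 [ 0.     0.     0.     1.   ]] [[373.7   0.  321.4]
 [  0.  373.7 199.2]
 [  0.    0.    1. ]]
top [[ 0.017 -0.996  0.09   0.496]
 [-1.    -0.016  0.016  0.139]
 [-0.014 -0.09  -0.996  1.005]
 [ 0.     0.     0.     1.   ]] [[384.8   0.  314.9]
 [  0.  384.8 201.5]
 [  0.    0.    1. ]]
{'time': 0.1, 'joint_pos': array([-1.38911817e+00,  2.45744530e-01,  1.55886773e+00, -3.23051040e-05,
        1.33870084e+00, -1.74105099e-01]), 'joint_velocities': array([ 4.05548030e-05, -7.45397534e-04, -2.73971998e-03,  8.31985601e-04,
       -1.37487359e-03,  8.73020164e-04]), 'effort': array([ 2.71506842e-04, -4.16912591e+01, -3.15526772e+01,  6.87095057e-02,
        3.09848471e-02, -5.60767467e-05]), 'position': array([ 0.22631447, -0.60879813,  0.22646844]), 'ee_rot': array([[-3.41772039e-04,  3.48331377e-01, -9.37371397e-01],
       [ 1.68644898e-03, -9.37369918e-01, -3.48331442e-01],
       [-9.99998520e-01, -1.69987898e-03, -2.67076266e-04]]), 'force': array([-0.69461469, -0.21017826,  0.50570955]), 'wrist_torque': array([-0.01017022, -0.04417874,  0.07523128]), 'opening': 0.09425501573111972} 0.022
```

View pics/top0.png

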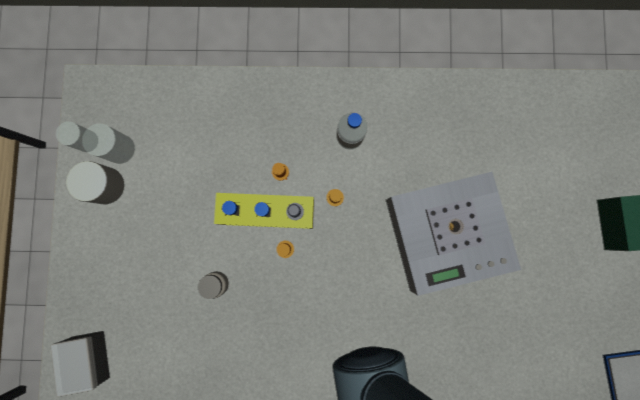

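View pics/scene0.png

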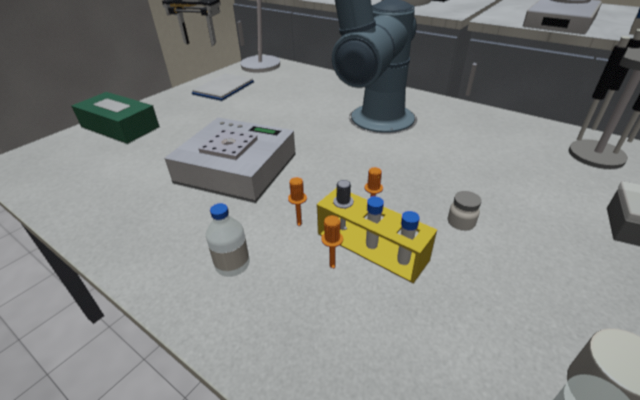

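The top view shows the yellow rack at (264,211), with the screw in its right-hand place at (295,211) and blue caps at (230,208) and (262,210). The well is at (456,227), the bottle at (352,128) and the jar at (211,286). Orange decoys stand at (280,171), (335,197) and (285,249). The scene view agrees.

Run:
```python
from h import *
f=np.load("top0.npz"); p,d,K,T=[f[k] for k in"pdKT"]
P=pts(d,K,T); hsv=cv2.cvtColor(p,cv2.COLOR_BGR2HSV)
def comps(m,name,mn=30):
    n,l,s,c=cv2.connectedComponentsWithStats(m.astype(np.uint8))
    for i in range(1,n):
        if s[i,4]>mn:
            q=P[l==i]; z=np.percentile(q[:,2],90); t=q[q[:,2]>z-.006]
            print(name,s[i],c[i].round(1),"ztop",z.round(3),"xy",t.mean(0).round(4))
H,S,V=hsv[...,0],hsv[...,1],hsv[...,2]
comps((H>5)&(H<18)&(S>150),"orange")
comps((H>105)&(H<125)&(S>150),"blue",40)
y=(H>22)&(H<35)&(S>120); comps(y,"yellow",300)
m=y&(P[...,2]>.08); q=P[m][:,:2].astype(np.float32); print("rack rect",cv2.minAreaRect(q))
w=(slice(195,225),slice(280,312)); q=P[w].reshape(-1,3); q=q[q[:,2]>.115]; print("screw",q.mean(0),q[:,2].max(),len(q), np.median(q[:,2]))
for u,v in((456,227),(430,245)): print(P[v,u])
bl=P[195:255,420:490]; print("block z",np.median(bl[...,2]))
q=P.reshape(-1,3); q=q[(q[:,2]>.094)&(q[:,2]<.106)&(q[:,1]<-.08)&(q[:,1]>-.4)&(q[:,0]>.3)]; print("block rect",cv2.minAreaRect(q[:,:2].astype(np.float32)),q.mean(0))
i=p[185:265,410:500]; 
print("well ray z.1",ray(K,T,456,227,.1), "screw ray",ray(K,T,295,211,.136))
```

```text
orange [275 168  11  10  47] [281.4 173.7] ztop 0.124 xy [0.6412 0.2337 0.1226]
blue [348 113  14  15 146] [354.1 119.9] ztop 0.153 xy [0.7605 0.0666 0.1511]
blue [223 201  14  13 145] [229.5 207.6] ztop 0.129 xy [0.5574 0.347  0.1403]
blue [255 203  14  13 139] [261.8 209.1] ztop 0.129 xy [0.5556 0.2742 0.1333]
blue [604 351  36  49 168] [616.5 364.8] ztop 0.015 xy [ 0.1973 -0.5886  0.0248]
yellow [ 215  193   99   35 2331] [263.5 210.4] ztop 0.091 xy [0.5555 0.2756 0.0918]
rack rect ((0.5549697279930115, 0.26393747329711914), (0.26078781485557556, 0.09066755324602127), 83.82138061523438)
screw [0.5511133  0.19888601 0.17896576] 1.0054882754522607 143 0.13690401478136194
[ 0.52363753 -0.18765316  0.07074849]
[ 0.47967177 -0.1202432   0.08677487]
block z 0.0974316286209414
block rect ((0.500973105430603, -0.18103209137916565), (0.15914909541606903, 0.11155696213245392), 14.943549156188965) [ 0.52446847 -0.17406646  0.10091695]
well ray z.1 [ 0.52276843 -0.17742532  0.1       ] screw ray [0.5518866  0.19747661 0.136     ]
```

Run:
```python
from h import *
f=np.load("top0.npz"); K,T=f["K"],f["T"]
for u,v in((281,171),(335,196),(285,249)): print(ray(K,T,u,v,.124).round(3))
print("jar",ray(K,T,209,286,.07).round(3))
c=robot.get_calibration("wrist"); print(np.array(c["mount"]).round(3),np.array(c["intrinsics"]).round(1))
s=robot.sense(); R=s["ee_rot"]
tgt=np.array([.552,.1975,.25]); print("shift", R.T@(tgt-s["position"]))
print("yaw tool y",np.degrees(np.arctan2(R[1,1],R[0,1])))
```

```text
[0.645 0.233 0.124]
[0.589 0.107 0.124]
[0.466 0.219 0.124]
jar [0.372 0.405 0.07 ]
[[ 0.001 -0.287  0.958 -0.159]
 [ 1.     0.    -0.001 -0.   ]
 [-0.     0.958  0.287 -0.084]
 [ 0.     0.     0.     1.   ]] [[352.2   0.  322.6]
 [  0.  352.2 201.8]
 [  0.    0.    1. ]]
shift [-0.02228305 -0.64239312 -0.58615357]
yaw tool y -69.61468065938193
```

```bash
python3 -m handwheel '[{"tx":-0.008,"ty":-0.301,"tz":-0.428,"rx":-1.2},{"tx":-0.008,"ty":-0.301,"tz":-0.428,"rx":-1.2},{"tx":-0.008,"ty":-0.301,"tz":-0.428,"rx":-1.2},{"tx":-0.008,"ty":-0.301,"tz":-0.428,"rx":-1.2},{"tx":-0.008,"ty":-0.301,"tz":-0.428,"rx":-1.2},{"tx":-0.008,"ty":-0.301,"tz":-0.428,"rx":-1.2},{"tx":-0.008,"ty":-0.301,"tz":-0.428,"rx":-1.2},{"tx":-0.008,"ty":-0.301,"tz":-0.428,"rx":-1.2},{"tx":-0.008,"ty":-0.301,"tz":-0.428,"rx":-1.2},{"tx":-0.008,"ty":-0.301,"tz":-0.428,"rx":-1.2},{"tx":-0.008,"ty":-0.301,"tz":-0.428,"rx":-1.2}]' 0.4
python3 - <<'E'
from h import *
p,d,K,T=cam("wrist"); np.savez("w1",p=p,d=d,K=K,T=T); cv2.imwrite("pics/w1.png",p)
s=robot.sense(); print(s["joint_pos"].round(3),s["joint_velocities"].round(3),s["position"],s["opening"])
print("expected well px",proj(K,T,[.5228,-.1774,.1]))
E
```

```text
[-1.389  0.246  1.559  0.     1.339 -0.174] [ 0.001 -0.003 -0.003  0.    -0.001 -0.   ] [ 0.22634911 -0.60889203  0.22663625] 0.09405818774683873
expected well px [-281.22943234 -627.02812504]invalid input
```

View pics/w1.png

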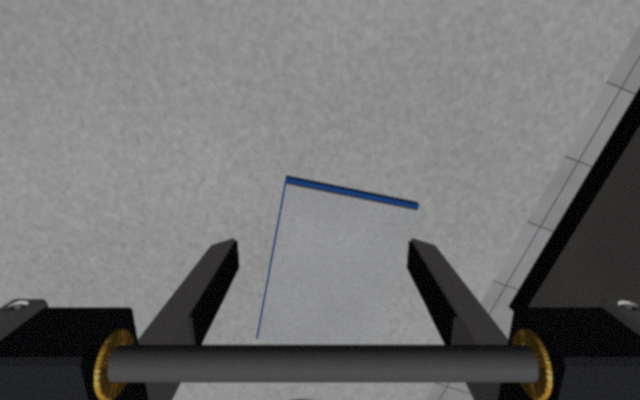

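The move was refused and the arm is still at the start, with the wrist view showing only bare table. Perhaps every row needs all six keys.

```bash
python3 -m handwheel '[{"tx":-0.008,"ty":-0.03,"tz":-0.043,"rx":-0.1,"ry":0,"rz":0}]' 0.4; python3 -m handwheel '[{"tx":-0.008,"ty":-0.03,"tz":-0.043,"rx":-0.1,"ry":0,"rz":0}]'; python3 -m handwheel --help
```

```text
time: 0.28
position: [0.255, -0.5667, 0.2341]
ee_rot: [[-0.001, 0.439, -0.898], [0.002, -0.898, -0.439], [-1.0, -0.002, -0.0]]
force: [0.6, 0.4, 0.5]
opening: 0.0872
time: 0.4
position: [0.282, -0.5193, 0.243]
ee_rot: [[-0.0, 0.529, -0.848], [0.001, -0.848, -0.529], [-1.0, -0.001, -0.0]]
force: [0.5, 0.3, 0.6]
opening: 0.0773invalid input: not JSON, or not a number
```

All six keys are needed in each row.

```bash
python3 -m handwheel '[{"tx":0.008,"ty":-0.16,"tz":-0.381,"rx":-1,"ry":0,"rz":0},{"tx":0.008,"ty":-0.16,"tz":-0.381,"rx":-1,"ry":0,"rz":0},{"tx":0.008,"ty":-0.16,"tz":-0.381,"rx":-1,"ry":0,"rz":0},{"tx":0.008,"ty":-0.16,"tz":-0.381,"rx":-1,"ry":0,"rz":0},{"tx":0.008,"ty":-0.16,"tz":-0.381,"rx":-1,"ry":0,"rz":0},{"tx":0.008,"ty":-0.16,"tz":-0.381,"rx":-1,"ry":0,"rz":0},{"tx":0.008,"ty":-0.16,"tz":-0.381,"rx":-1,"ry":0,"rz":0},{"tx":0.008,"ty":-0.16,"tz":-0.381,"rx":-1,"ry":0,"rz":0},{"tx":0.008,"ty":-0.16,"tz":-0.381,"rx":-1,"ry":0,"rz":0}]'
python3 - <<'E'
from h import *
p,d,K,T=cam("wrist"); np.savez("w1",p=p,d=d,K=K,T=T); cv2.imwrite("pics/w2.png",p)
s=robot.sense(); print(s["joint_pos"].round(3),s["position"],s["opening"])
print("expected well px",proj(K,T,[.5228,-.1774,.1]))
E
```

```text
time: 1.52
position: [0.5205, -0.1838, 0.2352]
ee_rot: [[-0.001, 1.0, -0.015], [-0.0, -0.015, -1.0], [-1.0, -0.001, 0.0]]
force: [0.1, -0.3, 0.4]
opening: 0.0563
[-0.545  0.009  1.802 -0.     1.33  -0.529] [ 0.52040479 -0.18420055  0.23529857] 0.05623530631242664
expected well px [325.86803516 190.81813492]
```

View pics/w2.png

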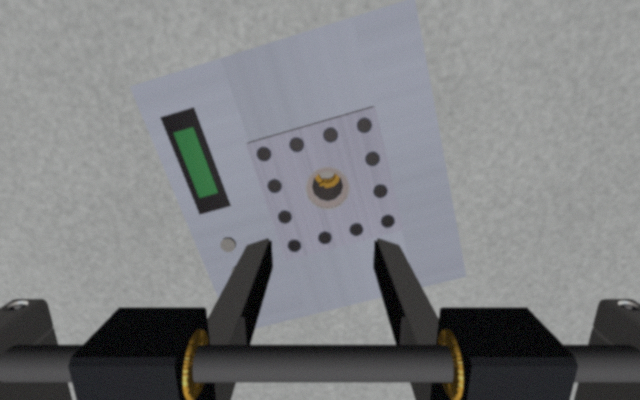

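The view shows the well with its tinted countersink ring at about (328,188), close to the expected (326,191), and brass at its bottom. Next I fit the ring.

Run:
```python
from h import *
f=np.load("w1.npz"); p,d,K,T=[f[k] for k in"pdKT"]
c=p[150:230,285:370].astype(int); 
rb=c[...,2]-c[...,0]
print("block r-b",np.median(rb))
m=((rb>np.median(rb)+10)|(c.sum(2)<300)).astype(np.uint8)
m=cv2.morphologyEx(m,cv2.MORPH_OPEN,np.ones((3,3)))
n,l,s,ce=cv2.connectedComponentsWithStats(m)
i=l[38,43]; print(i,s[i])
mm=(l==i).astype(np.uint8); k=cv2.findContours(mm,0,1)[0]; k=max(k,key=cv2.contourArea)
e=cv2.fitEllipse(cv2.convexHull(k)); print(e)
u,v=e[0][0]+285,e[0][1]+150
w=ray(K,T,u,v,.1); print("well",w, "diam",[x*np.linalg.norm(w-T[:3,3])/K[0,0] for x in e[1]])
P=pts(d,K,T)[110:250,250:400]; print("block z",np.median(P[...,2]))
s=robot.sense(); R=s["ee_rot"]; print("shift to screw",R.T@(np.array([.552,.1975,.25])-s["position"]))
```

```text
block r-b -12.0
3 [  21   17   43   42 1420]
((42.130287170410156, 37.595035552978516), (41.80510330200195, 42.981285095214844), 88.4832763671875)
well [ 0.5239211  -0.17455089  0.1       ] diam [np.float64(0.03597833624684514), np.float64(0.03699058261633573)]
block z 0.1008294148108721
shift to screw [-0.0147429  0.0254271 -0.3821594]
```

```bash
python3 -m handwheel '[{"tx":-0.015,"ty":0.025,"tz":-0.384,"rx":-0.97,"ry":0,"rz":0},{"tx":-0.015,"ty":0.025,"tz":-0.384,"rx":-0.97,"ry":0,"rz":0},{"tx":-0.015,"ty":0.025,"tz":-0.384,"rx":-0.97,"ry":0,"rz":0},{"tx":-0.015,"ty":0.025,"tz":-0.384,"rx":-0.97,"ry":0,"rz":0},{"tx":-0.015,"ty":0.025,"tz":-0.384,"rx":-0.97,"ry":0,"rz":0},{"tx":-0.015,"ty":0.025,"tz":-0.384,"rx":-0.97,"ry":0,"rz":0},{"tx":-0.015,"ty":0.025,"tz":-0.384,"rx":-0.97,"ry":0,"rz":0},{"tx":-0.015,"ty":0.025,"tz":-0.384,"rx":-0.97,"ry":0,"rz":0},{"tx":-0.015,"ty":0.025,"tz":-0.384,"rx":-0.97,"ry":0,"rz":0}]'
python3 - <<'E'
from h import *
p,d,K,T=cam("wrist"); np.savez("w2",p=p,d=d,K=K,T=T); cv2.imwrite("pics/w3.png",p)
s=robot.sense(); print(s["joint_pos"].round(3),s["position"],s["opening"])
print("expected head px",proj(K,T,[.552,.1975,.136]))
E
```

```text
time: 2.7
position: [0.5519, 0.1983, 0.2503]
ee_rot: [[-0.0, 0.58, 0.815], [-0.0, 0.815, -0.58], [-1.0, -0.001, -0.0]]
force: [-0.2, 0.3, -0.2]
opening: 0.0568
[ 0.152  0.079  1.702 -0.     1.361 -0.8  ] [0.55191359 0.19834697 0.25036941] 0.0562691785914867
expected head px [321.80320282 206.02742604]
```

View pics/w3.png

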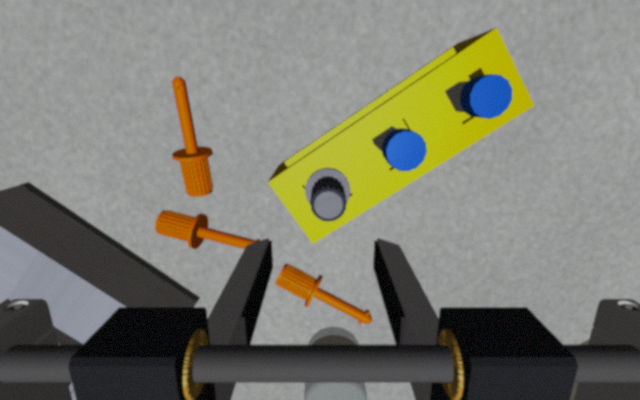

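The screw stands in the rack's near place, its head top at about (329,204). The orange decoys have toppled on their own and lie clear of the work on the table. Next I measure the head top.

Run:
```python
from h import *
f=np.load("w2.npz"); p,d,K,T=[f[k] for k in"pdKT"]; P=pts(d,K,T)
g=p[150:240,290:370]; Q=P[150:240,290:370]
m=((Q[...,2]>.129)&(Q[...,2]<.145)).astype(np.uint8)
k=max(cv2.findContours(m,0,1)[0],key=cv2.contourArea); e=cv2.fitEllipse(cv2.convexHull(k)); print("top",e,np.median(Q[m>0][:,2]))
print(ray(K,T,e[0][0]+290,e[0][1]+150,.136), Q[m>0].mean(0))
hsv=cv2.cvtColor(g,cv2.COLOR_BGR2HSV); m=(hsv[...,1]<90).astype(np.uint8)
n,l,s,c=cv2.connectedComponentsWithStats(m); i=l[38,38]; print(s[i])
k=max(cv2.findContours((l==i).astype(np.uint8),0,1)[0],key=cv2.contourArea); pt=k[:,0]; pt=pt[pt[:,1]<38]; e=cv2.fitEllipse(pt.astype(np.float32)); print("collar",e,ray(K,T,e[0][0]+290,e[0][1]+150,.092))
cv2.imwrite("pics/c3.png",cv2.resize(g,None,fx=6,fy=6))
for h in((405,150),(487,95)): print("cap", ray(K,T,*h,.12+.006))
```

```text
top ((37.83669662475586, 52.269805908203125), (36.137447357177734, 36.457183837890625), 162.80845642089844) 0.13741156801625687
[0.55223702 0.20332008 0.136     ] [0.55220637 0.20321549 0.13702958]
[  15   18   46   53 1785]
collar ((37.295799255371094, 39.604644775390625), (42.5644645690918, 43.84916305541992), 92.15361785888672) [0.5530088  0.20290353 0.092     ]
cap [0.55487491 0.27740316 0.126     ]
cap [0.55534569 0.35092655 0.126     ]
```

View pics/c3.png

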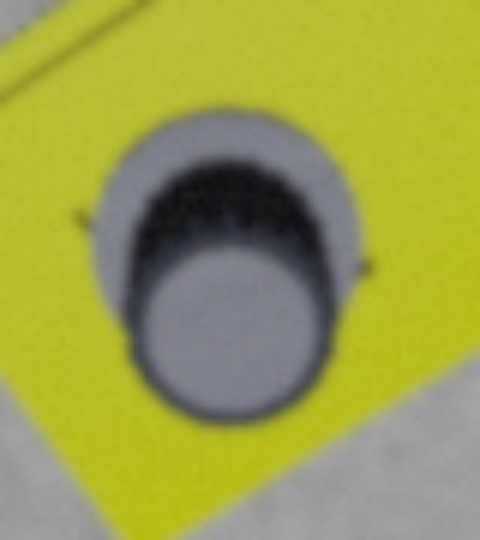

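The crop shows the head top and collar cleanly, and both fits put the screw axis at about (0.5525, 0.203). I descend and grip.

```bash
python3 -m handwheel '[{"tx":0.04,"ty":0.0042,"tz":-0.0023,"rx":0,"ry":0,"rz":0},{"tx":0.09,"ty":0.0042,"tz":-0.0023,"rx":0,"ry":0,"rz":0},{"tx":0.132,"ty":0.0042,"tz":-0.0023,"rx":0,"ry":0,"rz":0},{"tx":0.132,"ty":0.0042,"tz":-0.0023,"rx":0,"ry":0,"rz":0},{"tx":0.132,"ty":0.0042,"tz":-0.0023,"rx":0,"ry":0,"rz":0}]'
python3 -m handwheel '[{"tx":0,"ty":0,"tz":0,"rx":0,"ry":0,"rz":0},{"tx":0,"ty":0,"tz":0,"rx":0,"ry":0,"rz":0},{"tx":0,"ty":0,"tz":0,"rx":0,"ry":0,"rz":0},{"tx":0,"ty":0,"tz":0,"rx":0,"ry":0,"rz":0},{"tx":0,"ty":0,"tz":0,"rx":0,"ry":0,"rz":0}]' 1 20
```

```text
time: 3.38
position: [0.5535, 0.2044, 0.1204]
ee_rot: [[0.003, 0.579, 0.816], [0.0, 0.816, -0.579], [-1.0, 0.002, 0.002]]
force: [0.3, -0.2, 0.6]
opening: 0.0565
time: 4.0
position: [0.5524, 0.2048, 0.1192]
ee_rot: [[0.0, 0.577, 0.816], [-0.0, 0.816, -0.577], [-1.0, -0.0, 0.001]]
force: [-2.2, -1.9, 5.1]
opening: 0.0277
```

```bash
python3 -m handwheel '[{"tx":-0.02,"ty":0,"tz":0,"rx":0,"ry":0,"rz":0},{"tx":-0.06,"ty":0,"tz":0,"rx":0,"ry":0,"rz":0},{"tx":-0.1,"ty":0,"tz":0,"rx":0,"ry":0,"rz":0},{"tx":-0.115,"ty":0,"tz":0,"rx":0,"ry":0,"rz":0},{"tx":-0.115,"ty":0,"tz":0,"rx":0,"ry":0,"rz":0},{"tx":-0.115,"ty":0,"tz":0,"rx":0,"ry":0,"rz":0}]'
python3 -m handwheel '[{"tx":0,"ty":-0.03,"tz":0.018,"rx":-0.12,"ry":0,"rz":0},{"tx":0,"ty":-0.073,"tz":0.044,"rx":-0.27,"ry":0,"rz":0},{"tx":0,"ty":-0.116,"tz":0.07,"rx":-0.42,"ry":0,"rz":0},{"tx":0,"ty":-0.159,"tz":0.095,"rx":-0.57,"ry":0,"rz":0},{"tx":0,"ty":-0.202,"tz":0.121,"rx":-0.72,"ry":0,"rz":0},{"tx":0,"ty":-0.245,"tz":0.147,"rx":-0.85,"ry":0,"rz":0},{"tx":0,"ty":-0.285,"tz":0.171,"rx":-0.97,"ry":0,"rz":0},{"tx":0,"ty":-0.315,"tz":0.189,"rx":-1.05,"ry":0,"rz":0},{"tx":0,"ty":-0.326,"tz":0.195,"rx":-1.05,"ry":0,"rz":0},{"tx":0,"ty":-0.326,"tz":0.195,"rx":-1.05,"ry":0,"rz":0},{"tx":0,"ty":-0.326,"tz":0.195,"rx":-1.05,"ry":0,"rz":0}]'
python3 - <<'E'
from h import *
s=robot.sense(); print(s["joint_pos"].round(3),s["position"].round(4),s["force"],s["wrist_torque"])
p,d,K,T=cam("wrist"); np.savez("w4",p=p,d=d,K=K,T=T); cv2.imwrite("pics/w4.png",p)
E
```

```text
time: 4.75
position: [0.5512, 0.2048, 0.2313]
ee_rot: [[-0.003, 0.578, 0.816], [-0.0, 0.816, -0.578], [-1.0, -0.002, -0.003]]
force: [0.0, -0.1, -2.0]
opening: 0.0277
time: 6.12
position: [0.523, -0.1726, 0.2329]
ee_rot: [[-0.001, -0.421, 0.907], [0.001, 0.907, 0.421], [-1.0, 0.001, -0.0]]
force: [0.0, 0.2, -1.1]
opening: 0.0274
[-0.525  0.009  1.807  0.     1.327 -2.531] [ 0.523  -0.1726  0.2329] [ 0.01833073  0.15714671 -1.14875812] [ 0.10496109 -0.21589366  0.00864793]
```

View pics/w4.png

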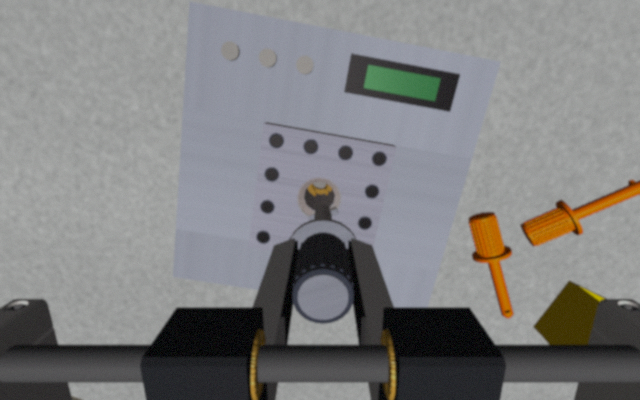

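The screw is held with its head at (323,296). The well ring is at (319,197), with the stem tip just covering its near edge. I measure both in this same view.

Run:
```python
from h import *
f=np.load("w4.npz"); p,d,K,T=[f[k] for k in"pdKT"]; P=pts(d,K,T)
c=p[170:226,285:355].astype(int); rb=c[...,2]-c[...,0]
m=((rb>np.median(rb)+10)|(c.sum(2)<300)).astype(np.uint8); m=cv2.morphologyEx(m,cv2.MORPH_OPEN,np.ones((3,3)))
k=max(cv2.findContours(m,0,1)[0],key=cv2.contourArea)[:,0]; k=k[k[:,1]<32]
e=cv2.fitEllipse(k.astype(np.float32)); print(e, "well",ray(K,T,e[0][0]+285,e[0][1]+170,.1))
z=robot.sense()["position"][2]; print(z)
# head top
Q=P[200:345,260:390]; m=((abs(Q[...,2]-(z+.0168))<.008)).astype(np.uint8)
k=max(cv2.findContours(m,0,1)[0],key=cv2.contourArea); e=cv2.fitEllipse(cv2.convexHull(k)); print("head",e,np.median(Q[m>0][:,2]),ray(K,T,e[0][0]+260,e[0][1]+200,z+.0168))
m=(abs(Q[...,2]-(z-.0272))<.008)&(np.indices(m.shape)[0]<45)
print("collar z",np.median(Q[m][:,2]),m.sum())
k=max(cv2.findContours(m.astype(np.uint8),0,1)[0],key=cv2.contourArea)[:,0]; k=k[k[:,1]<38]; e=cv2.fitEllipse(k.astype(np.float32)); print("collar",e,ray(K,T,e[0][0]+260,e[0][1]+200,z-.0272))
cv2.imwrite("pics/c4.png",cv2.resize(p[170:330,250:400],None,fx=4,fy=4,interpolation=2))
```

```text
((33.47221374511719, 26.886199951171875), (37.78216552734375, 41.48424530029297), 88.08753967285156) well [ 0.52286201 -0.17562153  0.1       ]
0.23308956681277335
head ((63.11333084106445, 87.31078338623047), (66.03345489501953, 140.5194091796875), 90.92708587646484) 0.2510560066454198 [ 0.52149092 -0.1724954   0.24988957]
collar z 0.2068918786407874 1100
collar ((62.396114349365234, 28.258041381835938), (18.824649810791016, 64.21676635742188), 89.9542007446289) [ 0.51098606 -0.17763844  0.20588957]
```

View pics/c4.png

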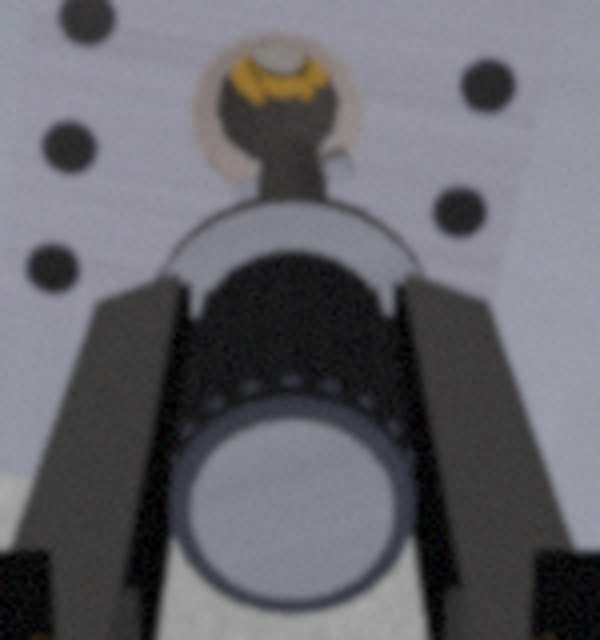

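Run:
```python
from h import *
f=np.load("w4.npz"); p,d,K,T=[f[k] for k in"pdKT"]
g=cv2.GaussianBlur(cv2.cvtColor(p,cv2.COLOR_BGR2GRAY),(3,3),0)[260:330,285:360]
m=(g>g[38,38]-25).astype(np.uint8); n,l,s,c=cv2.connectedComponentsWithStats(m,connectivity=4); i=l[38,38]; print(s[i],c[i])
k=max(cv2.findContours((l==i).astype(np.uint8),0,1)[0],key=cv2.contourArea); e=cv2.fitEllipse(k); print(e,ray(K,T,e[0][0]+285,e[0][1]+260,.2499))
st=robot.sense(); print(st["position"],proj(K,T,np.r_[st["position"][:2],.2499]))
# stem tip on axis projected if vertical under TCP
for z in (.14,.13,.123): print(proj(K,T,np.r_[st["position"][:2],z]))
R=st["ee_rot"]; print(R.T@(np.array([.5234,-.1751,0])-st["position"]))
```

```text
[  13   15   50   44 1731] [37.46735991 36.86019642]
((37.47406005859375, 36.85600662231445), (43.045684814453125, 49.2802734375), 89.90128326416016) [ 0.52604584 -0.17069858  0.2499    ]
[ 0.52313842 -0.17252974  0.23308957] [321.51146337 290.22807961]
[321.58555146 213.34605442]
[321.58947074 209.27897676]
[321.59205528 206.59697158]
[ 0.23308771 -0.00262617 -0.00080224]
```

Combining the views puts the well at about (0.5237, -0.1754), and the screw axis sits about 2 mm along tool z from the TCP. I correct for that and lower slowly.

```bash
python3 -m handwheel '[{"tx":0.005,"ty":-0.0029,"tz":-0.0027,"rx":0,"ry":0,"rz":0},{"tx":0.015,"ty":-0.0029,"tz":-0.0027,"rx":0,"ry":0,"rz":0},{"tx":0.022,"ty":-0.0029,"tz":-0.0027,"rx":0,"ry":0,"rz":0},{"tx":0.028,"ty":-0.0029,"tz":-0.0027,"rx":0,"ry":0,"rz":0},{"tx":0.034,"ty":-0.0029,"tz":-0.0027,"rx":0,"ry":0,"rz":0},{"tx":0.034,"ty":-0.0029,"tz":-0.0027,"rx":0,"ry":0,"rz":0}]' 1 20
python3 - <<'E'
from h import *
s=robot.sense(); print(s["position"].round(4),s["force"],s["wrist_torque"])
p,d,K,T=cam("wrist"); np.savez("w5",p=p,d=d,K=K,T=T); cv2.imwrite("pics/c5.png",cv2.resize(p[150:330,230:420],None,fx=3.1,fy=3.1,interpolation=2))
E
```

```text
time: 6.92
position: [0.5216, -0.1774, 0.1988]
ee_rot: [[-0.001, -0.421, 0.907], [0.001, 0.907, 0.421], [-1.0, 0.001, -0.001]]
force: [-0.1, -0.8, -1.9]
opening: 0.0272
[ 0.5216 -0.1774  0.1988] [-0.11513918 -0.80725663 -1.8511356 ] [ 0.09103311 -0.08542022 -0.03764883]
```

View pics/c5.png

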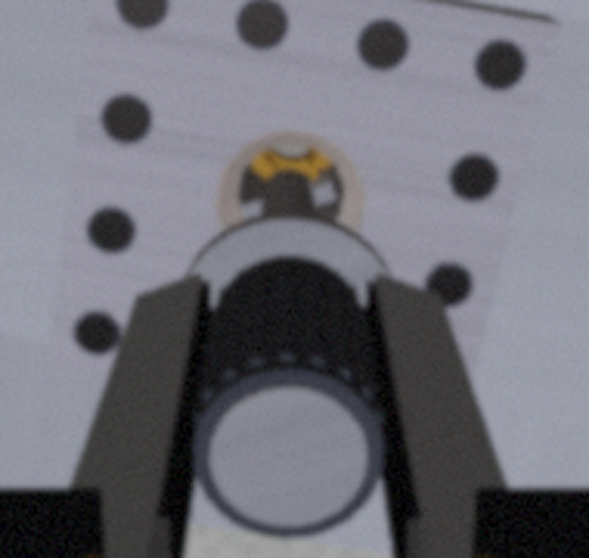

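Both lugs are inside the mouth and centred to within about a pixel, at crop (325,190) and (250,210). I go on down.

```bash
python3 -m handwheel '[{"tx":0.006,"ty":0,"tz":0,"rx":0,"ry":0,"rz":0},{"tx":0.014,"ty":0,"tz":0,"rx":0,"ry":0,"rz":0},{"tx":0.022,"ty":0,"tz":0,"rx":0,"ry":0,"rz":0},{"tx":0.03,"ty":0,"tz":0,"rx":0,"ry":0,"rz":0},{"tx":0.038,"ty":0,"tz":0,"rx":0,"ry":0,"rz":0},{"tx":0.044,"ty":0,"tz":0,"rx":0,"ry":0,"rz":0},{"tx":0.046,"ty":0,"tz":0,"rx":0,"ry":0,"rz":0},{"tx":0.046,"ty":0,"tz":0,"rx":0,"ry":0,"rz":0}]'
python3 -m handwheel '[{"tx":0.002,"ty":0,"tz":0,"rx":0,"ry":0,"rz":0},{"tx":0.003,"ty":0,"tz":0,"rx":0,"ry":0,"rz":0},{"tx":0.004,"ty":0,"tz":0,"rx":0,"ry":0,"rz":0}]'
python3 -m handwheel '[{"tx":0.001,"ty":0,"tz":0,"rx":0,"ry":0,"rz":0},{"tx":0.001,"ty":0,"tz":0,"rx":0,"ry":0,"rz":0}]'
```

```text
time: 7.98
position: [0.5219, -0.1776, 0.1534]
ee_rot: [[0.0, -0.421, 0.907], [0.0, 0.907, 0.421], [-1.0, 0.0, 0.0]]
force: [-0.6, 1.4, -2.3]
opening: 0.0276
time: 8.35
position: [0.5219, -0.1776, 0.1495]
ee_rot: [[0.0, -0.421, 0.907], [-0.0, 0.907, 0.421], [-1.0, -0.0, 0.0]]
force: [0.5, -0.8, -0.9]
opening: 0.0275
time: 8.6
position: [0.5218, -0.1776, 0.1483]
ee_rot: [[-0.0, -0.421, 0.907], [0.0, 0.907, 0.421], [-1.0, 0.0, -0.0]]
force: [-0.1, 0.4, -2.1]
opening: 0.0279
```

```bash
python3 -m handwheel '[{"tx":0.001,"ty":0,"tz":0,"rx":0,"ry":0,"rz":0},{"tx":0.001,"ty":0,"tz":0,"rx":0,"ry":0,"rz":0}]'
python3 -m handwheel '[{"tx":0.001,"ty":0,"tz":0,"rx":0,"ry":0,"rz":0},{"tx":0.001,"ty":0,"tz":0,"rx":0,"ry":0,"rz":0}]'
python3 -m handwheel '[{"tx":0.001,"ty":0,"tz":0,"rx":0,"ry":0,"rz":0},{"tx":0.001,"ty":0,"tz":0,"rx":0,"ry":0,"rz":0}]'
```

```text
time: 8.85
position: [0.5218, -0.1775, 0.1474]
ee_rot: [[-0.0, -0.421, 0.907], [0.0, 0.907, 0.421], [-1.0, 0.0, -0.0]]
force: [0.7, -0.2, -0.9]
opening: 0.0275
time: 9.1
position: [0.522, -0.1776, 0.1466]
ee_rot: [[0.0, -0.421, 0.907], [-0.0, 0.907, 0.421], [-1.0, -0.0, 0.0]]
force: [-0.7, -0.4, -0.5]
opening: 0.0282
time: 9.35
position: [0.5222, -0.1777, 0.1462]
ee_rot: [[0.001, -0.421, 0.907], [-0.0, 0.907, 0.421], [-1.0, -0.0, 0.0]]
force: [-2.2, 1.5, 4.0]
opening: 0.0274
```

Contact is at TCP z = 0.146 with about 5 N, as predicted. I search clockwise in 8° steps about the screw axis.

```bash
f(){ grep -E "posi|force|ee_rot"; }
python3 -m handwheel '[{"tx":0.0003,"ty":0.00028,"tz":0,"rx":0.14,"ry":0,"rz":0},{"tx":0.0003,"ty":0.00028,"tz":0,"rx":0.14,"ry":0,"rz":0}]' |f
python3 -m handwheel '[{"tx":0,"ty":0.00028,"tz":0,"rx":0.14,"ry":0,"rz":0},{"tx":0,"ty":0.00028,"tz":0,"rx":0.14,"ry":0,"rz":0}]'|f
python3 -m handwheel '[{"tx":0,"ty":0.00028,"tz":0,"rx":0.14,"ry":0,"rz":0},{"tx":0,"ty":0.00028,"tz":0,"rx":0.14,"ry":0,"rz":0}]'|f
python3 -c "
from h import *
print(robot.sense()['wrist_torque'])"
```

```text
position: [0.5226, -0.1772, 0.1462]
ee_rot: [[0.002, -0.29, 0.957], [0.0, 0.957, 0.29], [-1.0, -0.001, 0.002]]
force: [0.5, 2.1, 4.9]
position: [0.5226, -0.177, 0.1462]
ee_rot: [[0.002, -0.154, 0.988], [-0.0, 0.988, 0.154], [-1.0, -0.0, 0.002]]
force: [0.6, 2.3, 5.2]
position: [0.5226, -0.1766, 0.1462]
ee_rot: [[0.003, -0.014, 1.0], [0.0, 1.0, 0.014], [-1.0, 0.0, 0.003]]
force: [0.6, 2.3, 6.2]
[ 0.67045229 -0.33484593 -0.04656822]
```

```bash
f(){ grep -E "posi|force|ee_rot"; }
python3 -m handwheel '[{"tx":0,"ty":0.00028,"tz":0,"rx":0.14,"ry":0,"rz":0},{"tx":0,"ty":0.00028,"tz":0,"rx":0.14,"ry":0,"rz":0}]' |f
python3 -m handwheel '[{"tx":0,"ty":0.00028,"tz":0,"rx":0.14,"ry":0,"rz":0},{"tx":0,"ty":0.00028,"tz":0,"rx":0.14,"ry":0,"rz":0}]'|f
python3 -m handwheel '[{"tx":0,"ty":0.00028,"tz":0,"rx":0.14,"ry":0,"rz":0},{"tx":0,"ty":0.00028,"tz":0,"rx":0.14,"ry":0,"rz":0}]'|f
python3 -m handwheel '[{"tx":0,"ty":0.00028,"tz":0,"rx":0.14,"ry":0,"rz":0},{"tx":0,"ty":0.00028,"tz":0,"rx":0.14,"ry":0,"rz":0}]'|f
python3 -c "
from h import *
print(robot.sense()['wrist_torque'])"
```

```text
position: [0.5226, -0.1763, 0.1461]
ee_rot: [[0.002, 0.125, 0.992], [0.0, 0.992, -0.125], [-1.0, 0.001, 0.002]]
force: [1.4, 2.6, 5.9]
position: [0.5227, -0.176, 0.1462]
ee_rot: [[0.003, 0.262, 0.965], [0.0, 0.965, -0.262], [-1.0, 0.001, 0.003]]
force: [0.3, 2.9, 4.7]
position: [0.5227, -0.1757, 0.1461]
ee_rot: [[0.002, 0.393, 0.919], [0.0, 0.919, -0.393], [-1.0, 0.001, 0.002]]
force: [1.1, 4.0, 5.1]
position: [0.5229, -0.1754, 0.146]
ee_rot: [[0.003, 0.517, 0.856], [0.0, 0.856, -0.517], [-1.0, 0.002, 0.002]]
force: [2.3, 2.8, 4.8]
[ 0.87173137 -0.57923597  0.00500196]
```

```bash
f(){ grep -E "posi|force|ee_rot"; }
python3 -m handwheel '[{"tx":0,"ty":0.0006,"tz":0,"rx":0.14,"ry":0,"rz":0},{"tx":0,"ty":0.0006,"tz":0,"rx":0.14,"ry":0,"rz":0}]' |f
python3 -m handwheel '[{"tx":0,"ty":0.0005,"tz":0,"rx":0.14,"ry":0,"rz":0},{"tx":0,"ty":0.0005,"tz":0,"rx":0.14,"ry":0,"rz":0}]'|f
python3 -m handwheel '[{"tx":0,"ty":0.0003,"tz":0,"rx":0.14,"ry":0,"rz":0},{"tx":0,"ty":0.0003,"tz":0,"rx":0.14,"ry":0,"rz":0}]'|f
python3 -m handwheel '[{"tx":0,"ty":0.0003,"tz":0,"rx":0.14,"ry":0,"rz":0},{"tx":0,"ty":0.0003,"tz":0,"rx":0.14,"ry":0,"rz":0}]'|f
python3 -c "
from h import *
print(robot.sense()['wrist_torque'])"
```

```text
position: [0.5228, -0.1752, 0.1458]
ee_rot: [[0.002, 0.63, 0.776], [-0.0, 0.776, -0.63], [-1.0, 0.001, 0.001]]
force: [1.5, 2.8, 5.6]
position: [0.523, -0.1749, 0.1456]
ee_rot: [[0.002, 0.732, 0.682], [-0.0, 0.682, -0.732], [-1.0, 0.001, 0.001]]
force: [2.0, 2.9, 4.8]
position: [0.5229, -0.1747, 0.1453]
ee_rot: [[0.001, 0.82, 0.573], [-0.0, 0.573, -0.82], [-1.0, 0.0, 0.001]]
force: [2.3, 1.3, 4.4]
position: [0.5228, -0.1746, 0.145]
ee_rot: [[-0.0, 0.891, 0.453], [-0.0, 0.453, -0.891], [-1.0, -0.0, 0.0]]
force: [1.4, 0.6, 3.0]
[ 0.28137173 -0.61705243  0.03482299]
```

z is sinking slowly, so this may be the chamfer. I press lightly here.

```bash
f(){ grep -E "posi|force|ee_rot"; }
python3 -m handwheel '[{"tx":0.001,"ty":0,"tz":0,"rx":0.05,"ry":0,"rz":0},{"tx":0.001,"ty":0,"tz":0,"rx":0.05,"ry":0,"rz":0}]' |f
python3 -m handwheel '[{"tx":0.0005,"ty":0.0002,"tz":0,"rx":0.1,"ry":0,"rz":0},{"tx":0.0005,"ty":0.0002,"tz":0,"rx":0.1,"ry":0,"rz":0}]'|f
python3 -c "
from h import *
print(robot.sense()['wrist_torque'])"
```

```text
position: [0.5233, -0.1747, 0.1448]
ee_rot: [[0.001, 0.913, 0.408], [-0.001, 0.408, -0.913], [-1.0, 0.001, 0.001]]
force: [1.5, 2.4, 6.1]
position: [0.5226, -0.1742, 0.1431]
ee_rot: [[-0.001, 0.949, 0.315], [0.0, 0.315, -0.949], [-1.0, -0.001, -0.001]]
force: [0.5, 1.1, -0.7]
[ 0.33526924 -0.41603292 -0.02711007]
```

It dropped and the force vanished, so the gap is found. I lower gently without turning.

```bash
f(){ grep -E "posi|force|ee_rot"; }
python3 -m handwheel '[{"tx":0.001,"ty":0,"tz":0,"rx":0,"ry":0,"rz":0},{"tx":0.002,"ty":0,"tz":0,"rx":0,"ry":0,"rz":0},{"tx":0.002,"ty":0,"tz":0,"rx":0,"ry":0,"rz":0}]' |f
python3 -m handwheel '[{"tx":0.001,"ty":0,"tz":0,"rx":0.04,"ry":0,"rz":0},{"tx":0.001,"ty":0,"tz":0,"rx":0.04,"ry":0,"rz":0}]' |f
python3 -c "
from h import *
print(robot.sense()['wrist_torque'])"
```

```text
position: [0.5225, -0.1741, 0.1408]
ee_rot: [[-0.002, 0.95, 0.311], [0.001, 0.311, -0.95], [-1.0, -0.001, -0.001]]
force: [0.5, 1.5, -1.8]
position: [0.5228, -0.1743, 0.1403]
ee_rot: [[-0.001, 0.962, 0.272], [0.0, 0.272, -0.962], [-1.0, -0.001, -0.0]]
force: [1.2, 0.1, -1.9]
[ 0.26125977 -0.39816911 -0.0262692 ]
```

```bash
f(){ grep -E "posi|force|ee_rot"; }
python3 -m handwheel '[{"tx":0.001,"ty":0,"tz":0,"rx":0,"ry":0,"rz":0},{"tx":0.002,"ty":0,"tz":0,"rx":0,"ry":0,"rz":0},{"tx":0.002,"ty":0,"tz":0,"rx":0,"ry":0,"rz":0}]' |f
python3 -m handwheel '[{"tx":0.0015,"ty":0,"tz":0,"rx":0,"ry":0,"rz":0},{"tx":0.0015,"ty":0,"tz":0,"rx":0,"ry":0,"rz":0},{"tx":0.0015,"ty":0,"tz":0,"rx":0,"ry":0,"rz":0}]' |f
python3 -m handwheel '[{"tx":0.001,"ty":0,"tz":0,"rx":0,"ry":0,"rz":0},{"tx":0.001,"ty":0,"tz":0,"rx":0,"ry":0,"rz":0}]' |f
python3 -c "
from h import *
s=robot.sense();print(s['wrist_torque'],s['joint_pos'])"
```

```text
position: [0.523, -0.1743, 0.1385]
ee_rot: [[-0.0, 0.962, 0.272], [0.0, 0.272, -0.962], [-1.0, -0.0, -0.0]]
force: [1.3, 0.5, -2.1]
position: [0.523, -0.1743, 0.137]
ee_rot: [[-0.0, 0.962, 0.272], [0.0, 0.272, -0.962], [-1.0, -0.0, -0.0]]
force: [0.9, 0.4, -2.2]
position: [0.5233, -0.1745, 0.1368]
ee_rot: [[0.0, 0.962, 0.272], [-0.0, 0.272, -0.962], [-1.0, 0.0, 0.0]]
force: [-0.7, 2.1, 3.5]
[0.32600838 0.15415015 0.02871278] [-5.27332844e-01  1.18114857e-01  1.87918279e+00 -1.94091069e-04
  1.14407260e+00 -8.02305259e-01]
```

The lugs are on the groove floor: z fell 9.4 mm, and the collar is about 6 mm above the block. I now screw in, letting it sink 2.9 mm per rad.

```bash
f(){ grep -E "posi|force|ee_rot"; python3 -c "
from h import *
s=robot.sense();print(s['wrist_torque'][2])"; }
python3 -m handwheel '[{"tx":0.0002,"ty":0.00014,"tz":0,"rx":0.07,"ry":0,"rz":0},{"tx":0.0004,"ty":0.00028,"tz":0,"rx":0.14,"ry":0,"rz":0},{"tx":0.0004,"ty":0.00028,"tz":0,"rx":0.14,"ry":0,"rz":0}]'|f
python3 -m handwheel '[{"tx":0.0002,"ty":0.00014,"tz":0,"rx":0.07,"ry":0,"rz":0},{"tx":0.0004,"ty":0.00028,"tz":0,"rx":0.14,"ry":0,"rz":0},{"tx":0.0004,"ty":0.00028,"tz":0,"rx":0.14,"ry":0,"rz":0}]'|f
python3 -m handwheel '[{"tx":0.0002,"ty":0.00014,"tz":0,"rx":0.07,"ry":0,"rz":0},{"tx":0.0004,"ty":0.00028,"tz":0,"rx":0.14,"ry":0,"rz":0},{"tx":0.0004,"ty":0.00028,"tz":0,"rx":0.14,"ry":0,"rz":0}]'|f
```

```text
position: [0.5241, -0.1745, 0.1366]
ee_rot: [[0.002, 0.991, 0.135], [-0.001, 0.135, -0.991], [-1.0, 0.002, 0.001]]
force: [0.5, 2.3, 3.5]
-0.001934817168006914
position: [0.5245, -0.1744, 0.1362]
ee_rot: [[0.002, 1.0, -0.003], [-0.001, -0.003, -1.0], [-1.0, 0.002, 0.001]]
force: [1.8, 2.3, 4.8]
0.007881331456822365
position: [0.5248, -0.1745, 0.1358]
ee_rot: [[0.002, 0.99, -0.142], [-0.001, -0.142, -0.99], [-1.0, 0.002, 0.0]]
force: [2.2, 1.9, 4.6]
0.057266263190260625
```

```bash
f(){ grep -E "time|posi|force|ee_rot"; python3 -c "
from h import *
s=robot.sense();print(s['wrist_torque'][2])"; }
python3 -m handwheel '[{"tx":0.0002,"ty":0.00014,"tz":0,"rx":0.07,"ry":0,"rz":0},{"tx":0.0004,"ty":0.00028,"tz":0,"rx":0.14,"ry":0,"rz":0},{"tx":0.0006,"ty":0.00042,"tz":0,"rx":0.21,"ry":0,"rz":0},{"tx":0.0006,"ty":0.00042,"tz":0,"rx":0.21,"ry":0,"rz":0}]'|f
python3 -m handwheel '[{"tx":0.0002,"ty":0.00014,"tz":0,"rx":0.07,"ry":0,"rz":0},{"tx":0.0004,"ty":0.00028,"tz":0,"rx":0.14,"ry":0,"rz":0},{"tx":0.0006,"ty":0.00042,"tz":0,"rx":0.21,"ry":0,"rz":0},{"tx":0.0006,"ty":0.00042,"tz":0,"rx":0.21,"ry":0,"rz":0}]'|f
python3 -m handwheel '[{"tx":0.0002,"ty":0.00014,"tz":0,"rx":0.07,"ry":0,"rz":0},{"tx":0.0004,"ty":0.00028,"tz":0,"rx":0.14,"ry":0,"rz":0},{"tx":0.0006,"ty":0.00042,"tz":0,"rx":0.21,"ry":0,"rz":0},{"tx":0.0006,"ty":0.00042,"tz":0,"rx":0.21,"ry":0,"rz":0}]'|f
```

```text
time: 15.85
position: [0.5252, -0.1746, 0.1352]
ee_rot: [[0.002, 0.938, -0.345], [-0.001, -0.345, -0.938], [-1.0, 0.002, 0.0]]
force: [2.6, 2.1, 5.0]
0.008749706124879094
time: 16.35
position: [0.5256, -0.1749, 0.1346]
ee_rot: [[0.002, 0.846, -0.533], [-0.001, -0.533, -0.846], [-1.0, 0.002, -0.0]]
force: [1.9, 2.4, 4.8]
0.06556506248081811
time: 16.85
position: [0.5258, -0.1751, 0.1339]
ee_rot: [[0.002, 0.716, -0.698], [-0.001, -0.698, -0.716], [-1.0, 0.002, -0.0]]
force: [1.6, 0.7, 5.3]
0.030318738316030363
```

```bash
f(){ grep -E "time|posi|force|ee_rot"; python3 -c "
from h import *
s=robot.sense();print(s['wrist_torque'][2])"; }
python3 -m handwheel '[{"tx":0.0002,"ty":0.00014,"tz":0,"rx":0.07,"ry":0,"rz":0},{"tx":0.0004,"ty":0.00028,"tz":0,"rx":0.14,"ry":0,"rz":0},{"tx":0.0006,"ty":0.00042,"tz":0,"rx":0.21,"ry":0,"rz":0},{"tx":0.0006,"ty":0.00042,"tz":0,"rx":0.21,"ry":0,"rz":0}]'|f
python3 -m handwheel '[{"tx":0.0002,"ty":0.00014,"tz":0,"rx":0.07,"ry":0,"rz":0},{"tx":0.0004,"ty":0.00028,"tz":0,"rx":0.14,"ry":0,"rz":0},{"tx":0.0006,"ty":0.00042,"tz":0,"rx":0.21,"ry":0,"rz":0},{"tx":0.0006,"ty":0.00042,"tz":0,"rx":0.21,"ry":0,"rz":0}]'|f
python3 -m handwheel '[{"tx":0.0002,"ty":0.00014,"tz":0,"rx":0.07,"ry":0,"rz":0},{"tx":0.0004,"ty":0.00028,"tz":0,"rx":0.14,"ry":0,"rz":0},{"tx":0.0006,"ty":0.00042,"tz":0,"rx":0.21,"ry":0,"rz":0},{"tx":0.0006,"ty":0.00042,"tz":0,"rx":0.21,"ry":0,"rz":0}]'|f
```

```text
time: 17.35
position: [0.5261, -0.1755, 0.1333]
ee_rot: [[0.002, 0.555, -0.832], [-0.001, -0.832, -0.555], [-1.0, 0.002, -0.001]]
force: [0.7, 0.5, 5.8]
0.004538503085815398
time: 17.85
position: [0.5262, -0.1759, 0.1327]
ee_rot: [[0.001, 0.369, -0.929], [-0.002, -0.929, -0.369], [-1.0, 0.002, -0.001]]
force: [0.8, 0.5, 5.0]
-0.02857974951295216
time: 18.35
position: [0.5262, -0.1764, 0.1321]
ee_rot: [[0.001, 0.167, -0.986], [-0.002, -0.986, -0.167], [-1.0, 0.002, -0.001]]
force: [0.6, -0.2, 5.1]
-0.010712512622653414
```

```bash
f(){ grep -E "time|posi|force|ee_rot"; python3 -c "
from h import *
s=robot.sense();print(s['wrist_torque'][2])"; }
python3 -m handwheel '[{"tx":0.0002,"ty":0.00014,"tz":0,"rx":0.07,"ry":0,"rz":0},{"tx":0.0004,"ty":0.00028,"tz":0,"rx":0.14,"ry":0,"rz":0},{"tx":0.0004,"ty":0.00028,"tz":0,"rx":0.14,"ry":0,"rz":0}]'|f
python3 -m handwheel '[{"tx":0.0002,"ty":0.00014,"tz":0,"rx":0.07,"ry":0,"rz":0},{"tx":0.0004,"ty":0.00028,"tz":0,"rx":0.14,"ry":0,"rz":0},{"tx":0.0004,"ty":0.00028,"tz":0,"rx":0.14,"ry":0,"rz":0}]'|f
python3 -m handwheel '[{"tx":0.0002,"ty":0.00014,"tz":0,"rx":0.07,"ry":0,"rz":0},{"tx":0.0004,"ty":0.00028,"tz":0,"rx":0.14,"ry":0,"rz":0},{"tx":0.0004,"ty":0.00028,"tz":0,"rx":0.14,"ry":0,"rz":0}]'|f
```

```text
time: 18.73
position: [0.5262, -0.1767, 0.1316]
ee_rot: [[0.001, 0.028, -1.0], [-0.002, -1.0, -0.028], [-1.0, 0.002, -0.001]]
force: [0.1, -0.3, 5.6]
-0.027481161750995645
time: 19.1
position: [0.5262, -0.177, 0.1313]
ee_rot: [[0.001, -0.112, -0.994], [-0.002, -0.994, 0.112], [-1.0, 0.002, -0.001]]
force: [0.2, 0.2, 5.8]
-0.0005503915825219394
time: 19.48
position: [0.5264, -0.1776, 0.1312]
ee_rot: [[0.001, -0.249, -0.968], [-0.002, -0.968, 0.249], [-1.0, 0.002, -0.002]]
force: [0.5, -0.0, 7.1]
0.05187705373999306
```

```bash
f(){ grep -E "time|posi|force|ee_rot"; python3 -c "
from h import *
s=robot.sense();print(s['wrist_torque'][2],s['joint_pos'][5])"; }
python3 -m handwheel '[{"tx":0.0001,"ty":0.00014,"tz":0,"rx":0.07,"ry":0,"rz":0},{"tx":0.0002,"ty":0.00028,"tz":0,"rx":0.14,"ry":0,"rz":0},{"tx":0.0002,"ty":0.00028,"tz":0,"rx":0.14,"ry":0,"rz":0}]'|f
python3 -m handwheel '[{"tx":0,"ty":0.00014,"tz":0,"rx":0.07,"ry":0,"rz":0},{"tx":0,"ty":0.00028,"tz":0,"rx":0.14,"ry":0,"rz":0},{"tx":0,"ty":0.00028,"tz":0,"rx":0.14,"ry":0,"rz":0}]'|f
python3 -c "
from h import *
p,d,K,T=cam('wrist'); np.savez('w6',p=p,d=d,K=K,T=T); cv2.imwrite('pics/c6.png',cv2.resize(p[130:340,210:440],None,fx=2.8,fy=2.8,interpolation=2))"
```

```text
time: 19.85
position: [0.5267, -0.178, 0.1313]
ee_rot: [[0.002, -0.382, -0.924], [-0.003, -0.924, 0.382], [-1.0, 0.002, -0.003]]
force: [0.7, -0.2, 7.1]
0.06247651297285828 1.4338223267379628
time: 20.23
position: [0.5266, -0.1783, 0.1313]
ee_rot: [[0.003, -0.507, -0.862], [-0.003, -0.862, 0.507], [-1.0, 0.001, -0.004]]
force: [1.4, -1.7, 6.3]
0.16020149971619177 1.5729698796370117
```

View pics/c6.png

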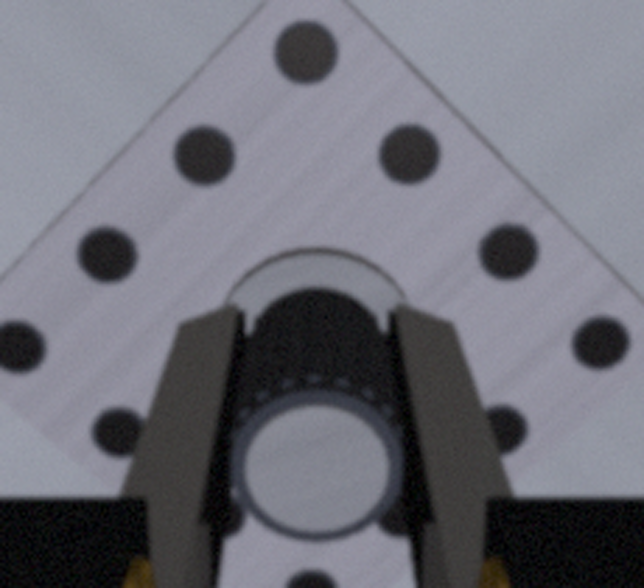

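The collar looks seated: z has plateaued and torque has risen to 0.16 N m. I check the collar's height by depth before letting go.

Run:
```python
from h import *
f=np.load("w6.npz"); p,d,K,T=[f[k] for k in"pdKT"]; P=pts(d,K,T)
# crop (315,270)->px
c=P[222:230,315:330].reshape(-1,3); print("collar top",np.median(c[:,2]),c[:,2].std())
for u,v in((322,205),(300,215),(350,205)): b=P[v-4:v+5,u-5:u+6].reshape(-1,3); print("block",np.median(b[:,2]))
top=P[288:306,312:334].reshape(-1,3); print("head top",np.median(top[:,2]))
```

```text
collar top 0.10557242589189157 0.0005975518987485034
block 0.10142050666422245
block 0.10123494300666264
block 0.10130373908908938
head top 0.14996589728330872
```

The collar top is 4.2 mm above the block for a 4 mm collar, so it is flush. I release and back off upward.

```bash
python3 -m handwheel '[{"tx":0,"ty":0,"tz":0,"rx":0,"ry":0,"rz":0},{"tx":0,"ty":0,"tz":0,"rx":0,"ry":0,"rz":0},{"tx":0,"ty":0,"tz":0,"rx":0,"ry":0,"rz":0},{"tx":0,"ty":0,"tz":0,"rx":0,"ry":0,"rz":0}]' 0.4 20
python3 -m handwheel '[{"tx":-0.01,"ty":0,"tz":0,"rx":0,"ry":0,"rz":0},{"tx":-0.04,"ty":0,"tz":0,"rx":0,"ry":0,"rz":0},{"tx":-0.08,"ty":0,"tz":0,"rx":0,"ry":0,"rz":0},{"tx":-0.11,"ty":0,"tz":0,"rx":0,"ry":0,"rz":0},{"tx":-0.11,"ty":0,"tz":0,"rx":0,"ry":0,"rz":0},{"tx":-0.11,"ty":0,"tz":0,"rx":0,"ry":0,"rz":0},{"tx":-0.11,"ty":0,"tz":0,"rx":0,"ry":0,"rz":0}]'
python3 - <<'E'
from h import *
p,d,K,T=cam('wrist'); np.savez('w7',p=p,d=d,K=K,T=T); cv2.imwrite('pics/w7.png',p)
s=robot.sense(); print(s["force"],s["opening"],proj(K,T,[.5237,-.1754,.104]))
E
```

```text
time: 20.78
position: [0.5253, -0.1769, 0.1295]
ee_rot: [[-0.001, -0.509, -0.861], [0.0, -0.861, 0.509], [-1.0, 0.0, 0.001]]
force: [-0.4, 0.0, 0.6]
opening: 0.0564
time: 21.65
position: [0.5248, -0.1766, 0.238]
ee_rot: [[-0.003, -0.509, -0.861], [0.002, -0.861, 0.509], [-1.0, 0.0, 0.003]]
force: [0.2, -0.1, 0.5]
opening: 0.0561
[-0.0509383  -0.19261899 -0.15812567] 0.05617120749006428 [322.30975293 198.13866867]
```

View pics/w7.png

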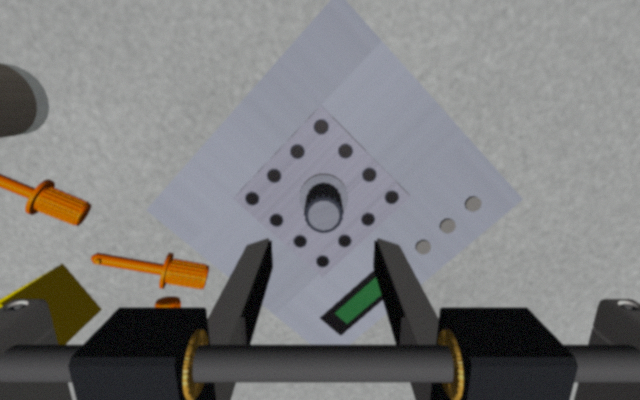

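The screw stands in the middle of the block at (323,198), clear of the fingers. A final numeric check follows, including the bystanders.

Run:
```python
from h import *
f=np.load("w7.npz"); p,d,K,T=[f[k] for k in"pdKT"]; P=pts(d,K,T)
Q=P[160:240,285:365].reshape(-1,3)
b=Q[(Q[:,2]>.09)&(Q[:,2]<.103)]; 
ht=P[200:216,315:331].reshape(-1,3); ct=P[178:183,316:332].reshape(-1,3)
print("block",np.median(P[140:170,310:340,2]),"collar",np.median(ct[:,2]),"head",np.median(ht[:,2]))
A=np.c_[ht[:,:2]-ht[:,:2].mean(0),np.ones(len(ht))]; print("head-top slope",np.linalg.lstsq(A,ht[:,2],rcond=None)[0][:2])
m=((P[150:240,280:370,2]>.143)&(P[150:240,280:370,2]<.156)).astype(np.uint8)
k=max(cv2.findContours(m,0,1)[0],key=cv2.contourArea); e=cv2.fitEllipse(cv2.convexHull(k)); print("head axis",ray(K,T,e[0][0]+280,e[0][1]+150,.148))
g=np.load("top0.npz")["p"]; p,_,_,_=cam("top")
for n,(u,v) in dict(bottle=(352,128),jar=(211,286),ta=(230,208),tb=(262,210)).items():
    s=np.s_[v-22:v+22,u-22:u+22]; print(n,cv2.phaseCorrelate(*[cv2.cvtColor(x[s],cv2.COLOR_BGR2GRAY).astype(np.float32) for x in(g,p)]))
s=robot.sense(); print(s["time"],abs(s["joint_velocities"]).max())
```

```text
block 0.10132266835826059 collar 0.10555850610710729 head 0.14993600565959037
head-top slope [ 2.11815065 -1.2800917 ]
head axis [ 0.52474918 -0.17686929  0.148     ]
bottle ((0.5068056239132623, 0.46953573298339535), 1.0077586773295462)
jar ((0.49165461502380126, 0.5197400879134442), 1.0070753246472206)
ta ((0.5269311988255829, 0.5101342702696563), 1.003705575686914)
tb ((0.4751181045072208, 0.5450426109585749), 1.0270529184223693)
21.75 0.006386130490927433
```

```bash
python3 -c "
from bench import robot
print(robot.close_job())"
```

```text
the job is handed in; nothing more can be done
None
```

The screw is out of the rack and screwed down into the well with its collar flush on the block. I let it go, backed the arm off and handed the job in at about 21.8 s. No verdict is reported back.

**How it went:**
- **Finding the thread:** I pressed the lugs on the insert with about 5–7 N and turned clockwise until they dropped into the gaps. The tool fell 9.4 mm, putting the collar about 6 mm above the block.
- **Screwing in:** It sank evenly for about 110° at about 5 N. Then the height stopped changing and the torque rose to 0.16 N m. I read that as seated; the last 20° or so was probably the fingers slipping on the head.

**Last checks:**
- **Collar height:** By depth, the collar's top is 4.2 mm above the block for a 4 mm collar. That puts the underside about 0.2 mm off the face.
- **Position:** The head's axis measured 1–2 mm from my estimate of the well's axis, which is within the camera calibration.
- **Hands off:** The fingers are clear, and the force on the tool is about zero.
- **Bystanders:** The bottle, the jar and both tubes showed no shift in the top view.

**What failed or disagreed:**
- My first move command was refused because every row needs all six keys.
- The head-top slope check for tilt was spoiled by edge pixels and gave nonsense. "Upright" therefore rests on the collar sitting flush.
- The top camera placed the screw and the well 3–5 mm off from the wrist camera; I used the wrist camera.
- The orange look-alikes had fallen over by the time I reached the rack. I do not believe the arm touched them.

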